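Set the honing stone on its sloping stand

TASK

Set the terracotta-coloured sharpening stone on the narrow sloping bar of the honing stand, lying flat along the bar, in line with it and centred across it. Set it down gently by hand, not dropped: keep hold while you slide it down the slope until you feel its lower end bear on the yellow stop, then let go so that it stays there, touching the stop. Leave the grey stone, the spray can, the jar and the brush where they are.

Things in the scene. Friction and masses are not known exactly. Their poses are not given: they have to be found in the camera images.
- stone: Terracotta-coloured (orange-brown) sharpening stone, a plain bar 160 x 50 x 25 mm, about 0.4 kg, lying flat on the bench. Origin: centre of its underside; x along its length, y across its width, z up through its thickness. Either end may go to the stop.
- grey_stone: Grey sharpening stone of the same size, 160 x 50 x 25 mm; origin and axes as for the other. Not to be moved.
- stand: Honing stand, fixed: dark steel foot 150 x 110 x 14 mm, blue column 50 x 22 mm with a black clamp shaft (36 mm long, across y) at its top, carrying an aluminium bar 170 mm long, only 28 mm wide, 10 mm thick, clamped at a slope; its pivot is 120 mm above the bench. Origin: centre of the foot's underside; x level, towards the bar's high end; z up.
- cradle (a joint): Slope of the aluminium bar above level (rad), 0.40 to 0.62, clamped: it does not turn. The pivot is the point 120 mm above the stand's origin, at the middle of the bar's underside.
- stop: Yellow stop clamped near the bar's low end: 8 mm thick, 28 wide, standing 14 above the bar's upper face. Origin: foot of its inner (up-slope) face, on the centre line of the bar's upper face, 57 to 77 mm down-slope of the pivot. Axes turn with the bar: x up the slope, y level across it, z square to the upper face. With the stone home, its underside's centre is at x 80 mm, y 0, z 0.
- can: Red spray can, 54 mm diameter, 150 mm tall, standing; origin at the centre of its underside. Not to be moved.
- jar: Amber glass jar with a steel lid, 64 mm diameter, 75 mm tall, standing; origin at the centre of its underside. Not to be moved.
- brush: Hand brush lying on the bench; origin under its middle, x along it. Not to be moved.
Things that resemble listed ones, but are neither listed nor needed, are in the scene too. Several things have the shape of the stone; the one meant has the colours described above.

How it is judged:
On the way, in this order (a step that is already met when the one before it is completed fails the run):
1. the stone is lifted clear of the bench, more than 50 mm (height (world z) of stone above 0.05 m), for 0.1 s.
2. the stone, still held by the fingers, touches the stop, lying on the bar: flat within 5 degrees, in line within 6 degrees, centred within 9 mm, no more than 4 mm above the bar (contact force between the fingers and stone above 0.5 N and contact force between stone and stop above 0.2 N and angle between the z axis of stone and the z axis of stop, either way round below 0.09 rad and angle between the x axis of stone and the x axis of stop, either way round below 0.105 rad and y of stone in the frame of stop between -0.009 and 0.009 m and z of stone in the frame of stop below 0.004 m), for 0.1 s.
At the end, for the whole second after the job is handed in: The terracotta stone rests on the sloping bar, released and still: lower end within 3 mm of the stop, centred within 9 mm, in line within 6 degrees, flat on the bar (within 3 mm and 3.4 degrees). The grey stone, can, jar and brush are within 15 mm of where they began (x of stone in the frame of stop between 0.077 and 0.083 m and y of stone in the frame of stop between -0.009 and 0.009 m and z of stone in the frame of stop between -0.003 and 0.003 m and angle between the x axis of stone and the x axis of stop, either way round below 0.105 rad and angle between the z axis of stone and the z axis of stop, either way round below 0.06 rad and linear speed of stone below 0.01 m/s and distance of each of grey_stone, can, jar, brush from where it was at the start of the episode below 0.015 m); the robot touches nothing.
It fails at once if the stone is pressed or knocked on the stand with more than 60 N (contact force between stone and stand above 60 N).
It fails at once if the grey stone is moved by more than 15 mm (distance of grey_stone from where it was at the start of the episode above 0.015 m).
It fails at once if the spray can is moved by more than 15 mm (distance of can from where it was at the start of the episode above 0.015 m).
It fails at once if the jar is moved by more than 15 mm (distance of jar from where it was at the start of the episode above 0.015 m).
It fails at once if the brush is moved by more than 15 mm (distance of brush from where it was at the start of the episode above 0.015 m).
It also fails if it takes over 45 s, if anything falls off the work surface, if the arm or the gripper's body presses on something with over 40 N, if the wrist force passes 120 N, or if a joint passes its speed limit or range.

ROBOT

A 6-joint arm with a two-finger parallel gripper is mounted at the origin on the work surface. World frame = base frame: x ahead of the robot, y to its left, z up, the work surface at z = 0. Lengths are in m, angles in rad, forces in N, time in s.
With the tool pointing down it reaches from about 0.275 to 0.775 m from the base axis. Payload 14.6 kg.
Tool frame: the origin (TCP) lies at the very end of the fingers, on their centre line; the grasp point (between the pads) lies r.grasp_offset behind it (r.grasp_offset is the distance from the TCP to the grasp point, in m); z points along the fingers, y is the line along which they close (so a half turn about z gives the same grasp; the last joint's range is limited). The gripper opens to 85 mm and grips with 20 to 120 N. Pads are 22 mm wide; open, the fingers measure 114 mm over their backs; the gripper's body (76 mm by 85 mm) begins 54 mm behind the grasp point. The pads swing forward as they close: fully open they stand 13 mm farther back than shut.
Start: joints at [-1.272, 0.263, -0.048, 1.259, 0, 1.415], TCP at [0.23, -0.472, 0.231] pointing down, gripper open.
Joint ranges: [-2.65, 2.65], [-0.89, 1.7], [-1.18, 1.37], [-2.13, 2.11], [-1.35, 1.29], [-3.14, 3.14]. Speed limits (rad/s): [1.89, 1.89, 2.57, 2.79, 3.14, 3.14].

INTERFACE

Orientations are given as a unit quaternion [x, y, z, w].
In Python, from bench import r gives the robot as it stands.
- The arm moves only by the tool jog_arm, never from a script. Its argument "moves" is a list of rows, each a list of 3 entries, a list of its own where there are three numbers: the closure, from 0 (fully open) to 1 (shut), then the shift along the tool's x, y, z in m, then the turn, a rotation vector about the tool's x, y, z in rad. A call has exactly 5 rows; each row is the pose to reach, as a shift and turn from the pose commanded when the call began, along the tool's axes at that moment; what a row does not reach only later rows make up. A row lasts 1/12 s, in which the tool goes at most 41.7 mm and 7.16 degrees, less where a joint would pass 70% of its speed; a pose out of reach is approached as far as the arm can. A call with a gripper value outside its range is refused whole. The fingers move at their own pace and stop on an object; the grip force is fixed at half the most. Time passes only in rows, so rows that repeat a pose let the fingers close, or fill a call up. It gives the time, the measured TCP pose, the force, the opening and the grip force at its end, in the units of the state.
- r.read_state(): the state, without advancing time (a new reading comes with each control period).
- r.capture(name): name is "scene" or "top"; returns a dict with "pixels" (384x512x3 uint8, red, green, blue), "vertical_fov" (degrees; the focal length in pixels is half the picture's height over the tangent of half this angle, whatever the lens; pixels are square), "cx", "cy" (the principal point, pixels), "rvec" (rotation vector, rad) and "tvec" (3), from world to camera coordinates, as OpenCV has them. Camera axes: x right, y down, z forward; pixel columns grow to the right and rows downward; lengths in m; the calibration is good to about 2 mm. A picture is of the moment at which its call begins. There is no depth.
- r.sign_off(): hands the job in; it is judged then, once.
Trained networks look in the newest picture that a camera, given by its name, has taken for a name from the list of things; names that differ only in an ending like _2 or _b are one class to them, and where a whole thing is asked for, a point or a joint stands for the part that bears it (a point fixed in the world has none). Each returns a list of dicts, best first, with "p" (0 to 1); they miss things now and then, are a little off and sometimes report something else, mostly with a low value. They report only what shows in the picture. A call takes as long as a camera call. They do not tell look-alikes from the thing itself.
- r.search_frame(camera, query): "position" ([column, row] in pixels, amid what is visible of it).
- r.pinpoint(camera, query): "position" ([column, row] in pixels: a listed point, or the origin of a listed thing).
The state is a dict: "clock": time; "joint_pos": joint angles; "qvel": joint speeds; "tau": joint torques, N m; "tool_pos": TCP position; "tool_rot": TCP orientation; "ft_force": force on the tool from outside, world axes, zero at the start; "ft_torque": the same for the moment, N m; "width": finger opening in m; "grip_force": force on a finger pad.
Only numpy, scipy, OpenCV 4.12 (cv2) and the standard library are available. Lean on these libraries where they do the work, as an engineer would, in place of code of your own. Each camera call takes 0.05 s, during which the arm holds its last target. There are 200 camera calls.

## Working session

There is one attempt and no reset: what is moved stays moved. The work goes in short steps, Python scripts to look and compute and a tool call to move; the robot and the scene stay as the last step left them, time stands still between calls to the robot, and variables do not carry over. Pictures are saved under pics/ and viewed, at most 10 in all, crops included, and the job is handed in when it is done.

Besides the shell and the picture viewer there is one more tool, called after ">>>" in YAML: its name, and indented under it one key for each argument. jog_arm: Moves the arm, as the interface text tells. Its arguments: {"type":"object","properties":{"moves":{"type":"array"}},"required":["moves"]}

```bash
mkdir -p pics
cat > h.py <<'E'
import numpy as np, cv2
from scipy.spatial.transform import Rotation as R
def cam(c):
    h=c["pixels"].shape[0]; f=h/2/np.tan(np.radians(c["vertical_fov"])/2)
    K=np.array([[f,0,c["cx"]],[0,f,c["cy"]],[0,0,1.]]); M=cv2.Rodrigues(np.array(c["rvec"],float))[0]
    return K,M,np.array(c["tvec"],float)
def ray(C,uv,z):
    K,M,t=C; d=M.T@np.linalg.solve(K,[uv[0],uv[1],1]); o=-M.T@t
    return o+d*(z-o[2])/d[2]
def proj(C,P):
    K,M,t=C; q=(M@np.atleast_2d(P).T).T+t; q=(K@q.T).T; return q[:,:2]/q[:,2:]
E
python3 - <<'E'
from bench import r
from h import *
np.set_printoptions(precision=4,suppress=True)
ims=[]
for n in("scene","top"):
    c=r.capture(n); C=cam(c); im=c["pixels"][:,:,::-1]; cv2.imwrite(f"raw_{n}.png",im)
    np.savez(f"cam_{n}.npz",K=C[0],M=C[1],t=C[2]); print(n,"pos",-C[1].T@C[2],C[0][0,0])
    cv2.imwrite(f"pics/{n}0.png",cv2.resize(im,(800,600),interpolation=cv2.INTER_CUBIC))
    for q in("stone","grey_stone","stand","stop","cradle","can","jar","brush"):
        print(q,"S",[(np.round(d["position"]),round(d["p"],2)) for d in r.search_frame(n,q)][:4],"P",[(np.round(d["position"],1),round(d["p"],2)) for d in r.pinpoint(n,q)][:4])
s=r.read_state(); print(s, r.grasp_offset)
E
```

```text
scene pos [1.2007 0.5547 1.1288] 371.8256700284856
stone S [(array([225., 193.]), 0.95), (array([187., 169.]), 0.86), (array([277., 155.]), 0.85), (array([189., 140.]), 0.77)] P [(array([230.4, 156.3]), 0.84), (array([228.3, 193.6]), 0.81), (array([279.1, 155.9]), 0.81), (array([188.3, 168.3]), 0.7)]
grey_stone S [(array([275., 212.]), 0.6), (array([198., 224.]), 0.37)] P [(array([274.7, 214.3]), 0.77)]
stand S [(array([316., 270.]), 0.71)] P [(array([316.4, 272. ]), 0.58)]
stop S [(array([331., 241.]), 0.38)] P [(array([330.4, 241.1]), 0.4)]Traceback (most recent call last):
  File "<stdin>", line 10, in <module>
ValueError: it knows: brush, can, grey_stone, jar, stand, stone, stop
```

Run:
```python
from bench import r
from h import *
np.set_printoptions(precision=4,suppress=True)
for n in("scene","top"):
    c=r.capture(n); C=cam(c); im=c["pixels"][:,:,::-1]; cv2.imwrite(f"raw_{n}.png",im)
    np.savez(f"cam_{n}.npz",K=C[0],M=C[1],t=C[2]); print(n,"pos",-C[1].T@C[2],C[0][0,0])
    cv2.imwrite(f"pics/{n}0.png",cv2.resize(im,(800,600),interpolation=cv2.INTER_CUBIC))
    for q in("stone","grey_stone","stand","stop","can","jar","brush"):
        print(q,"S",[(np.round(d["position"]).tolist(),round(d["p"],2)) for d in r.search_frame(n,q)][:5],"P",[(np.round(d["position"],1).tolist(),round(d["p"],2)) for d in r.pinpoint(n,q)][:5])
s=r.read_state(); print(s, r.grasp_offset)
```

```text
scene pos [1.2007 0.5547 1.1288] 371.8256700284856
stone S [([187.0, 169.0], 0.98), ([226.0, 190.0], 0.92), ([190.0, 141.0], 0.85), ([280.0, 155.0], 0.67), ([228.0, 151.0], 0.54)] P [([190.1, 170.9], 0.97), ([226.4, 153.6], 0.92), ([277.9, 155.1], 0.89), ([229.0, 192.5], 0.82), ([189.1, 141.5], 0.7)]
grey_stone S [([274.0, 215.0], 0.83), ([362.0, 334.0], 0.59)] P [([274.9, 212.4], 0.9)]
stand S [([317.0, 272.0], 0.81)] P [([312.8, 272.8], 0.67)]
stop S [] P [([330.5, 242.8], 0.58)]
can S [([237.0, 257.0], 0.79)] P [([239.4, 268.6], 0.85)]
jar S [([364.0, 337.0], 0.78)] P [([362.2, 338.8], 0.89), ([328.9, 243.4], 0.63)]
brush S [([199.0, 225.0], 0.9)] P [([315.2, 272.6], 0.72), ([195.7, 234.1], 0.7), ([273.9, 214.4], 0.61)]
top pos [ 0.1451 -0.1596  1.6579] 424.5967318861679
stone S [([364.0, 194.0], 0.83), ([412.0, 221.0], 0.71), ([358.0, 234.0], 0.65), ([306.0, 198.0], 0.63)] P [([403.2, 231.2], 0.79), ([361.9, 196.3], 0.71), ([355.3, 245.5], 0.54)]
grey_stone S [([249.0, 205.0], 0.65)] P [([247.5, 213.5], 0.7)]
stand S [([178.0, 183.0], 0.83)] P [([179.6, 185.7], 0.9), ([247.6, 211.2], 0.72)]
stop S [] P [([174.0, 201.3], 0.35)]
can S [([232.0, 135.0], 0.75)] P [([232.8, 141.9], 0.77)]
jar S [([115.0, 160.0], 0.72)] P [([120.7, 165.6], 0.66)]
brush S [([286.0, 152.0], 0.67)] P [([286.1, 144.5], 0.87)]
{'clock': 2.0, 'joint_pos': array([-1.2723,  0.2631, -0.0483,  1.2594, -0.    ,  1.4155]), 'qvel': array([ 0.0005, -0.0003,  0.0024, -0.    , -0.0009,  0.0006]), 'tau': array([ -0.0023, -63.7426,  38.4773,   0.0011,  -0.0002,   0.    ]), 'tool_pos': array([ 0.2301, -0.4719,  0.2313]), 'tool_rot': array([ 0.9744,  0.2249, -0.    , -0.    ]), 'ft_force': array([ 0.8646, -0.6768,  0.9388]), 'ft_torque': array([-0.0257, -0.0138, -0.0382]), 'grip_force': 0.0, 'width': 0.08539119207868497} 0.0187
```

View pics/scene0.png

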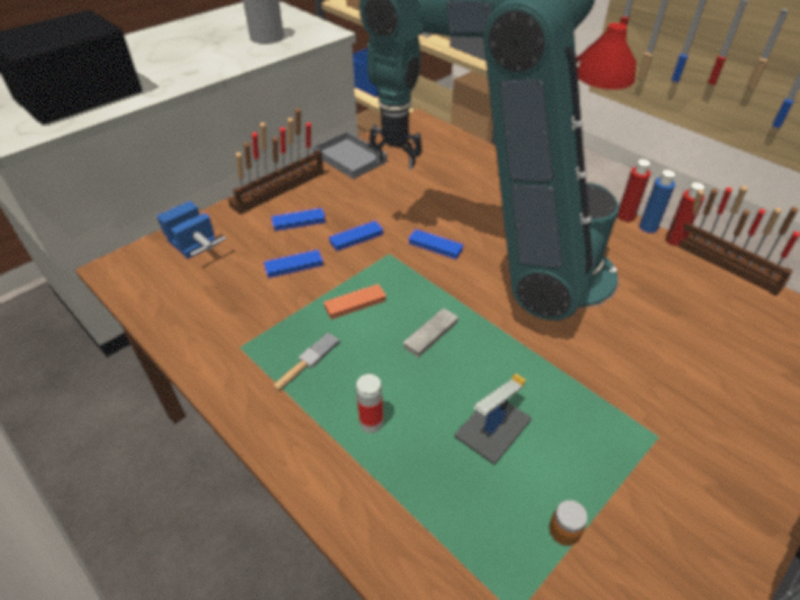

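View pics/top0.png

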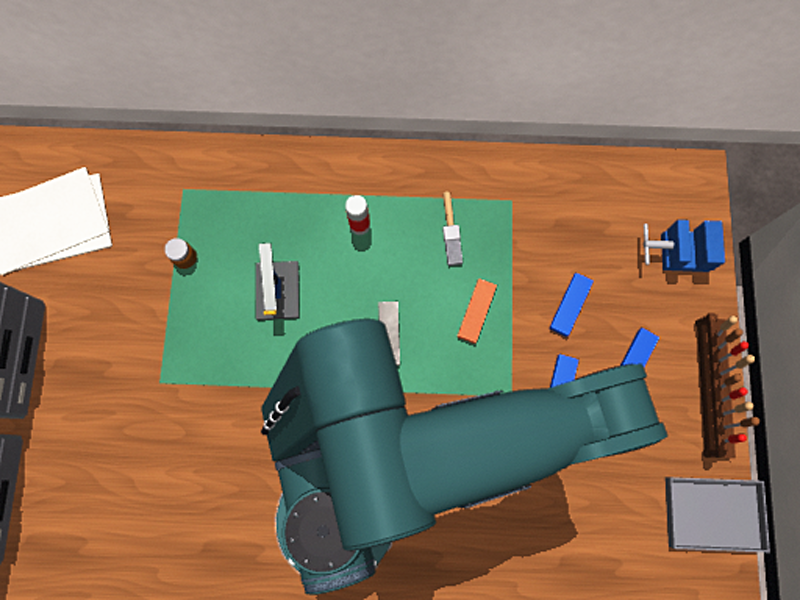

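The scene shows one orange-brown bar at scene (227,192) and top (305,199). The look-alikes are four blue bars at scene (190,141), (187,169), (228,151) and (279,155), and a grey one at (275,212). Only the orange bar fits "terracotta". The stand is at scene (316,270) and top (178,183), with its yellow stop towards the robot. Next is one enlarged crop to confirm the stone and look at the stand.

Run:
```python
from h import *
s=cv2.imread("raw_scene.png"); t=cv2.imread("raw_top.png")
def cr(i,u,v,w=50,h=37): return cv2.resize(i[v-h:v+h,u-w:u+w],(400,296),interpolation=cv2.INTER_CUBIC)
cv2.imwrite("pics/crop1.png",np.vstack([np.hstack([cr(s,227,192),cr(s,316,268)]),np.hstack([cr(t,305,199),cr(t,178,183)])]))
for n,i in(("scene",s),("top",t)):
    hsv=cv2.cvtColor(i,cv2.COLOR_BGR2HSV)
    u,v=(227,192) if n=="scene" else (305,199)
    print(n,hsv[v,u])
    z=np.load(f"cam_{n}.npz");C=(z["K"],z["M"],z["t"])
    m=cv2.inRange(hsv,(3,120,100),(15,255,255)); w=np.zeros_like(m); w[v-30:v+30,u-40:u+40]=255; m&=w
    c=max(cv2.findContours(m,0,2)[0],key=cv2.contourArea); rc=cv2.minAreaRect(c); print(cv2.contourArea(c),rc)
    P=np.array([ray(C,p,0.02)[:2] for p in cv2.boxPoints(rc)]); print(P, P.mean(0), np.linalg.norm(P-np.roll(P,1,0),axis=1))
```

```text
scene [  9 149 224]
861.5 ((211.35462951660156, 171.4979248046875), (21.782848358154297, 70.48912811279297), 57.90740966796875)
[[ 0.63922893 -0.53113858]
 [ 0.28072692 -0.54635865]
 [ 0.33400402 -0.40815061]
 [ 0.67022476 -0.40751611]] [ 0.48104616 -0.47329099] [0.12744904 0.35882494 0.14812127 0.33622134]
top [  9 164 238]
944.0 ((336.0, 198.5), (59.0, 16.0), 90.0)
[[ 0.64563026 -0.41980078]
 [ 0.64791158 -0.48403734]
 [ 0.40850978 -0.4816929 ]
 [ 0.40628945 -0.41949529]] [ 0.52708527 -0.45125658] [0.239341   0.06427706 0.23941327 0.06223723]
```

View pics/crop1.png

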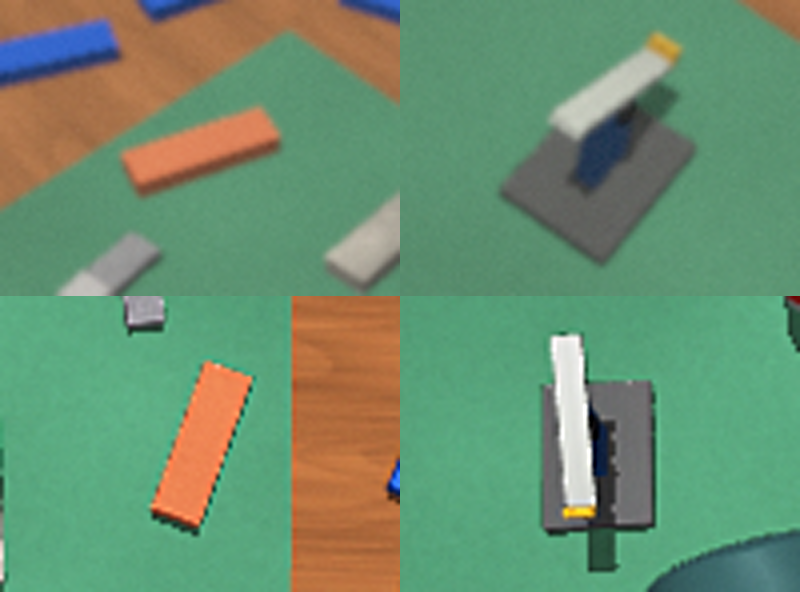

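The crop confirms the terracotta bar: orange top and sides, on the mat's right corner. The stand's bar rises away from the robot, with the yellow stop at its near, low end. Now I'll fit poses by silhouette.

```bash
cat > fit.py <<'E'
from h import *
from scipy.optimize import minimize
S=8
def boxp(x0,x1,y0,y1,z0,z1): return np.array([[a,b,c] for a in(x0,x1) for b in(y0,y1) for c in(z0,z1)],float)
def rend(C,parts,win):
    u0,v0,w,h=win; m=np.zeros((h*S,w*S),np.uint8)
    for P in parts:
        q=(proj(C,P)-[u0,v0]+.5)*S-.5
        hull=cv2.convexHull(q.astype(np.float32)); cv2.fillConvexPoly(m,np.round(hull*16).astype(np.int32),1,shift=4)
    return cv2.resize(m.astype(np.float32),(w,h),interpolation=cv2.INTER_AREA)
def place(P,x,y,a): return P@R.from_euler('z',a).as_matrix().T+[x,y,0]
def stone(p): return place(boxp(-.08,.08,-.025,.025,0,.025),*p[:3])
def stand(p):
    x,y,a,s,d=p
    T=lambda P: place(P@R.from_euler('y',-s).as_matrix().T+[0,0,.12],x,y,a)
    foot=place(boxp(-.075,.075,-.055,.055,0,.014),x,y,a)
    col=place(boxp(-.025,.025,-.011,.011,0,.12),x,y,a); sh=place(boxp(-.01,.01,-.018,.018,.11,.125),x,y,a)
    return foot,col,sh,T(boxp(-.085,.085,-.014,.014,0,.01)),T(boxp(-d-.008,-d,-.014,.014,.0,.024))
def load(n):
    z=np.load(f"cam_{n}.npz"); return (z["K"],z["M"],z["t"])
def best(f,x0,st):
    for k in range(3):
        sim=np.vstack([x0]+[np.array(x0)+np.eye(len(x0))[i]*st[i]/(k+1) for i in range(len(x0))])
        o=minimize(f,x0,method="Nelder-Mead",options=dict(initial_simplex=sim,maxiter=400,xatol=1e-5,fatol=1e-3)); x0=o.x
    return o
E
python3 - <<'E'
from fit import *
np.set_printoptions(precision=4,suppress=True)
img={n:cv2.imread(f"raw_{n}.png") for n in("scene","top")}; cams={n:load(n) for n in img}
ws={"scene":(200,175,55,35),"top":(285,170,40,60)}; wd={"scene":(285,232,62,68),"top":(155,145,48,75)}
H={n:cv2.cvtColor(i,cv2.COLOR_BGR2HSV) for n,i in img.items()}
crop=lambda a,w:a[w[1]:w[1]+w[3],w[0]:w[0]+w[2]]
ms={n:(cv2.inRange(crop(H[n],ws[n]),(0,80,60),(16,255,255))>0)*1. for n in img}
p0=ray(cams["top"],(305,199),.025)[:2]; e=ray(cams["top"],(311,181),.025)[:2]-p0; a0=np.arctan2(e[1],e[0]); print("init",p0,a0)
for sel in(["scene"],["top"],["scene","top"]):
    o=best(lambda p:sum(((rend(cams[n],[stone(p)],ws[n])-ms[n])**2).sum() for n in sel),[*p0,a0],[.01,.01,.1]); print("stone",sel,o.x,o.fun)
mu,mb,my={},{},{}
for n in img:
    h=crop(H[n],wd[n]).astype(int); b=h[...,1]; v=h[...,2]; hu=h[...,0]
    mu[n]=1.*~((hu>50)&(hu<95)&(b>75)); my[n]=1.*((hu>12)&(hu<32)&(b>110)&(v>110)); mb[n]=1.*(((b<60)&(v>135))|(my[n]>0)); print(n,mu[n].sum(),mb[n].sum(),my[n].sum())
def f(p,sel):
    s=0
    for n in sel:
        F=stand(p); g=lambda q:rend(cams[n],q,wd[n])
        s+=((g(F)-mu[n])**2).sum()+((g(F[3:])-mb[n])**2).sum()+((g(F[4:])*1-my[n])**2).sum()
    return s+1e4*(max(0,.4-p[3])+max(0,p[3]-.62)+10*max(0,.057-p[4])+10*max(0,p[4]-.077))
b0=ray(cams["top"],(178,185),.01)[:2]
for sel in(["scene"],["top"],["scene","top"]):
    o=best(lambda p:f(p,sel),[*b0,0.,.5,.067],[.01,.01,.1,.05,.005]); print("stand",sel,o.x,o.fun)
out=[]
for n in img:
    big=cv2.resize(crop(img[n],wd[n]),None,fx=6,fy=6,interpolation=cv2.INTER_CUBIC)
    for P in stand(o.x):
        q=(proj(cams[n],P)-wd[n][:2]+.5)*6-.5; cv2.polylines(big,[cv2.convexHull(q.astype(np.float32)).astype(np.int32)],1,(0,0,255),1)
    out.append(cv2.resize(big,(390,590)))
cv2.imwrite("pics/fit.png",np.hstack(out))
E
```

```text
init [ 0.5176 -0.3283] -0.3009350013231221
stone ['scene'] [ 0.5204 -0.332  -0.3211] 280.096435546875
stone ['top'] [ 0.5224 -0.3291 -0.3281] 9.7705078125
stone ['scene', 'top'] [ 0.5222 -0.3296 -0.3283] 296.46337890625
scene 1479.0 308.0 30.0
top 1101.0 349.0 23.0
stand ['scene'] [0.5591 0.1815 0.0742 0.4087 0.0751] 96.72265625
stand ['top'] [0.5591 0.1842 0.0867 0.4673 0.0759] 73.189453125
stand ['scene', 'top'] [0.5589 0.183  0.0857 0.4119 0.076 ] 219.92626953125
```

View pics/fit.png

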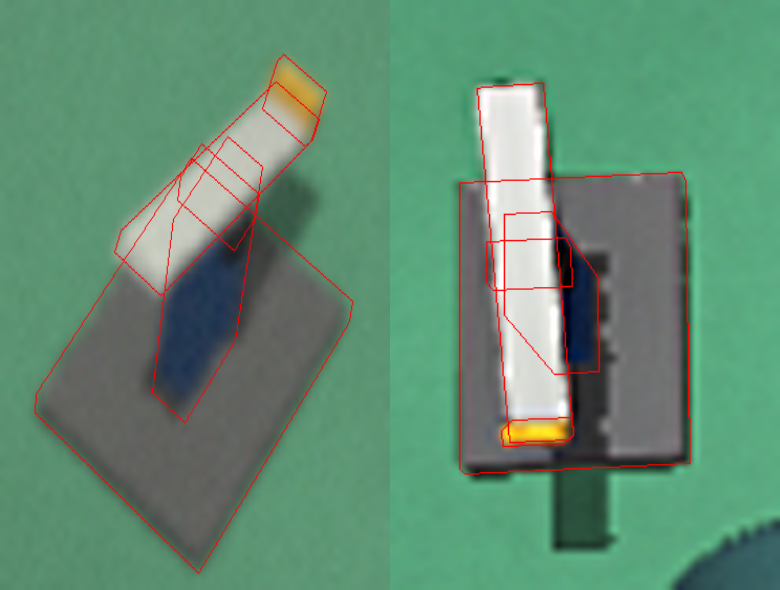

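```bash
cat > photo.py <<'E'
from fit import *
np.set_printoptions(precision=4,suppress=True)
FACES=[(0,1,3,2),(4,5,7,6),(0,1,5,4),(2,3,7,6),(0,2,6,4),(1,3,7,5)]
def cover(C,parts,win,sig):
    u0,v0,w,h=win; lab=np.zeros((h*S,w*S),np.uint8); o=-C[1].T@C[2]; k=0
    for P in parts:
        c=P.mean(0)
        for f in FACES:
            k+=1; Q=P[list(f)]; n=np.cross(Q[1]-Q[0],Q[2]-Q[0]); n*=np.sign(n@(Q.mean(0)-c))
            if n@(o-Q[0])<=0: continue
            q=(proj(C,Q)-[u0,v0]+.5)*S-.5
            cv2.fillConvexPoly(lab,np.round(q*16).astype(np.int32),k,shift=4)
    A=[]
    for l in np.unique(lab):
        m=(lab==l).astype(np.float32); m=cv2.GaussianBlur(m,(0,0),sig*S) if sig else m
        A.append(cv2.resize(m,(w,h),interpolation=cv2.INTER_AREA).ravel())
    return np.array(A).T
def cost(C,parts,win,I,sig,wt):
    A=cover(C,parts,win,sig); B=I.reshape(-1,3).astype(float); W=wt.ravel()[:,None].copy()
    for _ in range(3):
        X=np.linalg.lstsq(A*np.sqrt(W)+0,B*np.sqrt(W),rcond=None)[0]; r=np.linalg.norm(A@X-B,axis=1,keepdims=True); W=wt.ravel()[:,None]/(1+(r/15)**2)
    return (wt.ravel()*225*np.log1p((r[:,0]/15)**2)).sum()/1e3
E
cat > run.py <<'E'
from photo import *
wd={"scene":(285,232,62,68),"top":(155,145,48,75)}
cams={n:load(n) for n in wd}; I={n:cv2.imread(f"raw_{n}.png")[w[1]:w[1]+w[3],w[0]:w[0]+w[2]] for n,w in wd.items()}
sg={"scene":1.0,"top":.35}
p0=np.array([.559,.183,.085,.44,.074])
def order(p,n):
    f,c,s,b,st=stand(p); return [f,c,s,b,st]
wt={}
for n in wd:
    m=np.zeros(I[n].shape[:2],np.uint8); m[:]=1; wt[n]=m.astype(float)
def F(p,sel): return sum(cost(cams[n],order(p,n),wd[n],I[n],sg[n],wt[n]) for n in sel)+1e3*(max(0,.4-p[3])+max(0,p[3]-.62)+10*max(0,.057-p[4])+10*max(0,p[4]-.077))
for n in wd: print(n,[(s,round(cost(cams[n],order(p0,n),wd[n],I[n],s,wt[n]),2)) for s in(.3,.6,1,1.4)])
for sel in(["scene"],["top"],["scene","top"]):
    for s0 in(.43,.52):
        p=p0.copy();p[3]=s0; o=best(lambda p:F(p,sel),p,[.004,.004,.03,.04,.004]); print(sel,o.x,o.fun)
out=[]
for n in wd:
    big=cv2.resize(I[n],None,fx=6,fy=6,interpolation=cv2.INTER_CUBIC)
    for P in stand(o.x):
        q=(proj(cams[n],P)-wd[n][:2]+.5)*6-.5; cv2.polylines(big,[cv2.convexHull(q.astype(np.float32)).astype(np.int32)],1,(0,0,255),1)
    out.append(cv2.resize(big,(390,590)))
cv2.imwrite("pics/fit2.png",np.hstack(out))
E
time python3 run.py
```

```text
scene [(0.3, np.float64(250.01)), (0.6, np.float64(218.45)), (1, np.float64(207.95)), (1.4, np.float64(236.58))]
top [(0.3, np.float64(488.94)), (0.6, np.float64(533.92)), (1, np.float64(626.3)), (1.4, np.float64(702.3))]
['scene'] [0.5596 0.1835 0.088  0.4239 0.0744] 197.3970889772868
['scene'] [0.5598 0.1833 0.0945 0.4307 0.0768] 198.29775784992322
['top'] [0.5593 0.1834 0.0846 0.4499 0.0742] 484.020735749527
['top'] [0.5597 0.1834 0.0739 0.5087 0.0748] 486.6057530653407
['scene', 'top'] [0.5596 0.1834 0.0892 0.4238 0.0749] 681.7688923623288
['scene', 'top'] [0.5596 0.1834 0.0895 0.4239 0.0749] 681.7255245792944
real	6m7.001s
user	21m49.503s
sys	0m10.573s
```

View pics/fit2.png

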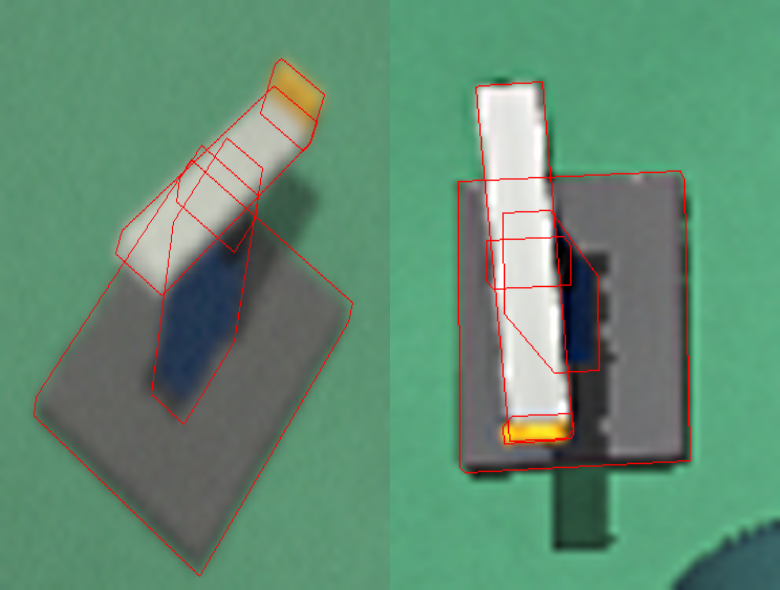

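The overlay fits both views. The stand is at about (0.560, 0.183), yaw 0.089, slope 0.425, with the stop 75 mm down-slope. The stone is at (0.522, -0.330), yaw -0.328. I'll grasp with the tool's x pointing back along the stone, to stay inside the last joint's range.

```bash
cat > go.py <<'E'
from bench import r
from h import *
import sys
np.set_printoptions(precision=4,suppress=True)
def delta(goal,RG):
    s=r.read_state(); A=R.from_quat(s["tool_rot"]); d=A.inv().apply(np.array(goal)-s["tool_pos"]); w=(A.inv()*RG).as_rotvec()
    print("t",round(s["clock"],2),"pos",s["tool_pos"],"F",s["ft_force"],"w",round(s["width"],4),"j",s["joint_pos"]); print("shift",d,"rot",w, "n",np.linalg.norm(d),np.linalg.norm(w))
def down(yaw): return R.from_euler('z',yaw)*R.from_euler('x',np.pi)   # tool x at yaw
E
python3 -c "
from go import *
delta([.522,-.3295,.12],down(-.328+np.pi))"
```

```text
t 2.0 pos [ 0.2301 -0.4719  0.2313] F [ 0.8646 -0.6768  0.9388] w 0.0854 j [-1.2723  0.2631 -0.0483  1.2594 -0.      1.4155]
shift [ 0.3247 -0.      0.1113] rot [-0.     -0.     -2.3598] n 0.3432629001714679 2.3598336218433857
```

>>> jog_arm:
  moves:
    - [0, [0.03, 0, 0], [0, 0, -0.12]]
    - [0, [0.06, 0, 0], [0, 0, -0.24]]
    - [0, [0.1, 0, 0], [0, 0, -0.36]]
    - [0, [0.13, 0, 0.01], [0, 0, -0.48]]
    - [0, [0.16, 0, 0.02], [0, 0, -0.6]]

```text
clock: 2.42
tool_pos: [0.3756, -0.401, 0.2114]
tool_rot: [0.863, 0.506, 0.0, 0.001]
ft_force: [-0.4, -0.4, 0.0]
width: 0.0856
grip_force: 0.0
```

```bash
python3 -c "
from go import *
delta([.522,-.3295,.12],down(-.328+np.pi))"
```

```text
t 2.42 pos [ 0.3756 -0.401   0.2114] F [-0.4093 -0.4152  0.0398] w 0.0856 j [-0.9665  0.3106 -0.0337  1.2253  0.0001  1.1151]
shift [0.134  0.0927 0.0915] rot [ 0.0004  0.0014 -1.7536] n 0.18686847790382835 1.7536156559862184
```

>>> jog_arm:
  moves:
    - [0, [0.03, 0.02, 0.01], [0, 0, -0.12]]
    - [0, [0.06, 0.04, 0.02], [0, 0, -0.24]]
    - [0, [0.09, 0.06, 0.03], [0, 0, -0.36]]
    - [0, [0.12, 0.08, 0.05], [0, 0, -0.48]]
    - [0, [0.134, 0.093, 0.06], [0, 0, -0.6]]

```text
clock: 2.83
tool_pos: [0.5234, -0.3286, 0.1494]
tool_rot: [0.674, 0.739, 0.0, -0.001]
ft_force: [-0.9, -0.1, 0.5]
width: 0.0852
grip_force: 0.0
```

>>> jog_arm:
  moves:
    - [0, [0, 0, 0], [0, 0, -0.12]]
    - [0, [0, 0, 0], [0, 0, -0.24]]
    - [0, [0, 0, 0], [0, 0, -0.36]]
    - [0, [0, 0, 0], [0, 0, -0.48]]
    - [0, [0, 0, 0], [0, 0, -0.6]]

```text
clock: 3.25
tool_pos: [0.5211, -0.3311, 0.1511]
tool_rot: [0.427, 0.904, 0.0, -0.0]
ft_force: [-0.4, 0.4, -0.2]
width: 0.0853
grip_force: 0.0
```

>>> jog_arm:
  moves:
    - [0, [0, 0, 0.01], [0, 0, -0.12]]
    - [0, [0, 0, 0.02], [0, 0, -0.24]]
    - [0, [0, 0, 0.03], [0, 0, -0.36]]
    - [0, [0, 0, 0.03], [0, 0, -0.48]]
    - [0, [0, 0, 0.03], [0, 0, -0.56]]

```text
clock: 3.67
tool_pos: [0.5207, -0.331, 0.1206]
tool_rot: [0.16, 0.987, 0.0, -0.001]
ft_force: [0.0, -0.3, 0.2]
width: 0.0856
grip_force: 0.0
```

```bash
python3 -c "
from go import *
delta([.522,-.3295,.0],down(-.328+np.pi))"
```

```text
t 3.67 pos [ 0.5207 -0.331   0.1206] F [ 0.0033 -0.2568  0.1808] w 0.0856 j [-0.6982  0.4701 -0.0296  1.0723  0.     -0.3769]
shift [-0.0009  0.0018  0.1206] rot [ 0.0005 -0.0012  0.0067] n 0.1205831332846067 0.006822675732413565
```

>>> jog_arm:
  moves:
    - [0, [0, 0.002, 0.03], [0, 0, 0.007]]
    - [0, [-0.001, 0.002, 0.06], [0, 0, 0.007]]
    - [0, [-0.001, 0.002, 0.08], [0, 0, 0.007]]
    - [0, [-0.001, 0.002, 0.095], [0, 0, 0.007]]
    - [0, [-0.001, 0.002, 0.105], [0, 0, 0.007]]

```text
clock: 4.08
tool_pos: [0.522, -0.3292, 0.0145]
tool_rot: [0.167, 0.986, 0.0, -0.001]
ft_force: [0.3, 0.4, -0.1]
width: 0.0852
grip_force: 0.0
```

>>> jog_arm:
  moves:
    - [0, [0, 0, 0.005], [0, 0, 0]]
    - [0, [0, 0, 0.01], [0, 0, 0]]
    - [0, [0, 0, 0.014], [0, 0, 0]]
    - [0, [0, 0, 0.014], [0, 0, 0]]
    - [0, [0, 0, 0.014], [0, 0, 0]]

```text
clock: 4.5
tool_pos: [0.5228, -0.3298, 0.0028]
tool_rot: [0.167, 0.986, -0.0, 0.0]
ft_force: [0.1, 0.9, -0.4]
width: 0.0854
grip_force: 0.0
```

>>> jog_arm:
  moves:
    - [0.3, [0, 0, 0], [0, 0, 0]]
    - [0.4, [0, 0, 0], [0, 0, 0]]
    - [0.6, [0, 0, 0], [0, 0, 0]]
    - [0.8, [0, 0, 0], [0, 0, 0]]
    - [1, [0, 0, 0], [0, 0, 0]]

```text
clock: 4.92
tool_pos: [0.5228, -0.3297, 0.0029]
tool_rot: [0.167, 0.986, -0.0, 0.0]
ft_force: [-1.2, 1.3, 6.0]
width: 0.0487
grip_force: 63.4
```

>>> jog_arm:
  moves:
    - [1, [0, 0, 0], [0, 0, 0]]
    - [1, [0, 0, 0], [0, 0, 0]]
    - [1, [0, 0, 0], [0, 0, 0]]
    - [1, [0, 0, 0], [0, 0, 0]]
    - [1, [0, 0, 0], [0, 0, 0]]

```text
clock: 5.33
tool_pos: [0.5229, -0.3297, 0.0029]
tool_rot: [0.167, 0.986, -0.0, 0.0]
ft_force: [-2.0, 0.2, 6.0]
width: 0.049
grip_force: 63.4
```

```bash
cat >> go.py <<'E'
SX,SY,SA,SL,D=.5596,.1834,.089,.425,.0747
RB=R.from_euler('z',SA)*R.from_euler('y',-SL)
RT=RB*R.from_euler('y',np.pi)   # tool x = -bar x, z = -normal
def tgt(up,n,off=.0029,y=0.): return np.array([SX,SY,.12])+RB.apply([-D+.08+up,y,.01+n+off])
E
python3 -c "
from go import *
delta(tgt(.025,.08),RT); print(tgt(.025,.08))"
```

```text
t 5.33 pos [ 0.5229 -0.3297  0.0029] F [-2.0264  0.1559  6.033 ] w 0.049 j [-0.6944  0.5676 -0.2065  0.7959  0.0002 -0.3598]
shift [ 0.1434  0.4923 -0.2144] rot [-0.0903 -0.4178 -0.4171] n 0.5557498369731417 0.5972655363198833
[0.5489 0.1824 0.2171]
```

>>> jog_arm:
  moves:
    - [1, [0, 0, -0.02], [0, 0, 0]]
    - [1, [0, 0, -0.05], [0, 0, 0]]
    - [1, [0, 0, -0.09], [0, 0, 0]]
    - [1, [0, 0, -0.13], [0, 0, 0]]
    - [1, [0, 0, -0.17], [0, 0, 0]]

```text
clock: 5.75
tool_pos: [0.522, -0.3291, 0.1738]
tool_rot: [0.167, 0.986, 0.0, -0.001]
ft_force: [1.8, -1.2, -5.6]
width: 0.0484
grip_force: 65.0
```

>>> jog_arm:
  moves:
    - [1, [0, 0, -0.03], [0, 0, 0]]
    - [1, [0, 0, -0.06], [0, 0, 0]]
    - [1, [0, 0, -0.07], [0, 0, 0]]
    - [1, [0, 0, -0.07], [0, 0, 0]]
    - [1, [0, 0, -0.07], [0, 0, 0]]

```text
clock: 6.17
tool_pos: [0.5225, -0.3296, 0.2417]
tool_rot: [0.167, 0.986, 0.0, -0.0]
ft_force: [-0.2, 0.4, -5.6]
width: 0.049
grip_force: 65.1
```

```bash
python3 -c "
from go import *
delta(tgt(.025,.08),RT)"
```

```text
t 6.17 pos [ 0.5225 -0.3296  0.2417] F [-0.2306  0.3784 -5.6086] w 0.049 j [-0.6945  0.4257  0.2285  1.374  -0.     -0.3597]
shift [0.1433 0.4923 0.0247] rot [-0.0898 -0.419  -0.4174] n 0.5132821630081832 0.5981786311078501
```

>>> jog_arm:
  moves:
    - [1, [0.007, 0.025, 0], [0, 0, 0]]
    - [1, [0.017, 0.06, 0], [0, 0, 0]]
    - [1, [0.028, 0.096, 0], [0, 0, 0]]
    - [1, [0.039, 0.133, 0], [0, 0, 0]]
    - [1, [0.05, 0.17, 0], [0, 0, 0]]

```text
clock: 6.58
tool_pos: [0.5302, -0.1507, 0.2402]
tool_rot: [0.167, 0.986, 0.0, -0.002]
ft_force: [1.8, -0.3, -4.2]
width: 0.0486
grip_force: 65.1
```

>>> jog_arm:
  moves:
    - [1, [0.01, 0.036, 0], [0, 0, 0]]
    - [1, [0.02, 0.07, 0], [0, 0, 0]]
    - [1, [0.031, 0.106, 0], [0, 0, 0]]
    - [1, [0.041, 0.14, 0], [0, 0, 0]]
    - [1, [0.05, 0.17, 0], [0, 0, 0]]

```text
clock: 7.0
tool_pos: [0.5387, 0.0266, 0.2405]
tool_rot: [0.166, 0.986, 0.0, -0.001]
ft_force: [1.5, -0.1, -4.9]
width: 0.0489
grip_force: 65.1
```

```bash
python3 -c "
from go import *
delta(tgt(.025,.08),RT)"
```

```text
t 7.0 pos [0.5387 0.0266 0.2405] F [ 1.5234 -0.1009 -4.8804] w 0.0489 j [-0.1018  0.2876  0.0116  1.2978  0.0002  0.2324]
shift [0.0414 0.1506 0.0234] rot [-0.0898 -0.4216 -0.4169] n 0.1578798834261199 0.5996688237912245
```

>>> jog_arm:
  moves:
    - [1, [0.01, 0.035, 0], [-0.018, -0.084, -0.083]]
    - [1, [0.02, 0.07, 0], [-0.036, -0.168, -0.167]]
    - [1, [0.03, 0.105, 0], [-0.054, -0.252, -0.25]]
    - [1, [0.038, 0.135, 0], [-0.072, -0.336, -0.333]]
    - [1, [0.041, 0.15, 0.01], [-0.09, -0.42, -0.417]]

```text
clock: 7.42
tool_pos: [0.5497, 0.1828, 0.2322]
tool_rot: [-0.046, 0.976, 0.01, 0.213]
ft_force: [0.6, 0.2, -5.1]
width: 0.0486
grip_force: 65.1
```

>>> jog_arm:
  moves:
    - [1, [0, 0, 0], [0, 0, 0]]
    - [1, [0, 0, 0], [0, 0, 0]]
    - [1, [0, 0, 0], [0, 0, 0]]
    - [1, [0, 0, 0], [0, 0, 0]]
    - [1, [0, 0, 0], [0, 0, 0]]

```text
clock: 7.83
tool_pos: [0.5515, 0.1788, 0.2326]
tool_rot: [-0.042, 0.976, 0.009, 0.211]
ft_force: [0.9, -0.2, -4.1]
width: 0.0486
grip_force: 65.1
```

```bash
python3 -c "
from go import *
delta(tgt(.02,.03),RT)
s,t=r.capture('scene')['pixels'][:,:,::-1],r.capture('top')['pixels'][:,:,::-1]
cv2.imwrite('raw2_scene.png',s);cv2.imwrite('raw2_top.png',t)
cv2.imwrite('pics/hold.png',np.hstack([cv2.resize(s[190:310,260:380],(400,400),interpolation=2),cv2.resize(t[130:250,120:240],(400,400),interpolation=2)]))"
```

```text
t 7.83 pos [0.5515 0.1788 0.2326] F [ 0.8501 -0.1811 -4.1145] w 0.0486 j [ 0.1953  0.0822 -0.3802  0.6844 -0.0449  0.0989]
shift [0.0135 0.0039 0.0632] rot [-0.001   0.0011 -0.0021] n 0.06470242377418123 0.0026039970365154233
```

View pics/hold.png

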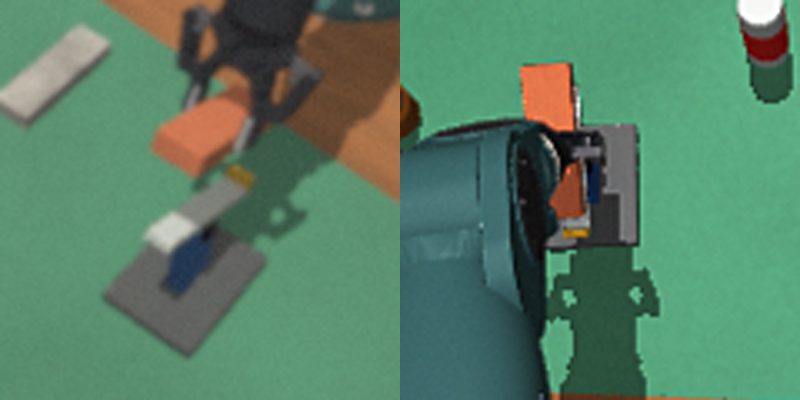

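The stone hangs above the bar at scene (318,230). It looks parallel to the bar and clear of the stop at scene (331,243). Lowering along the bar's normal.

>>> jog_arm:
  moves:
    - [1, [0.004, 0.002, 0.015], [0, 0, 0]]
    - [1, [0.008, 0.004, 0.035], [0, 0, 0]]
    - [1, [0.013, 0.004, 0.05], [0, 0, 0]]
    - [1, [0.013, 0.004, 0.063], [0, 0, 0]]
    - [1, [0.013, 0.004, 0.063], [0, 0, 0]]

```text
clock: 8.35
tool_pos: [0.5641, 0.1842, 0.1671]
tool_rot: [-0.043, 0.977, 0.009, 0.21]
ft_force: [-0.2, -0.1, -5.9]
width: 0.0486
grip_force: 65.0
```

>>> jog_arm:
  moves:
    - [1, [0, 0, 0.004], [0, 0, 0]]
    - [1, [0, 0, 0.008], [0, 0, 0]]
    - [1, [0, 0, 0.012], [0, 0, 0]]
    - [1, [0, 0, 0.016], [0, 0, 0]]
    - [1, [0, 0, 0.016], [0, 0, 0]]

```text
clock: 8.77
tool_pos: [0.571, 0.1852, 0.1545]
tool_rot: [-0.043, 0.976, 0.009, 0.211]
ft_force: [-1.4, 0.7, -6.7]
width: 0.0489
grip_force: 65.1
```

```bash
python3 -c "
from go import *
delta(tgt(.02,.0),RT)
s=r.capture('scene')['pixels'][:,:,::-1]
cv2.imwrite('raw3_scene.png',s)
cv2.imwrite('pics/low.png',cv2.resize(s[200:300,270:380],(660,600),interpolation=2))"
```

```text
t 8.77 pos [0.571  0.1852 0.1545] F [-1.3928  0.7442 -6.7186] w 0.0489 j [ 0.2002  0.175  -0.4976  0.4745 -0.0464  0.1017]
shift [-0.0006 -0.0008  0.0138] rot [-0.0005  0.001  -0.0004] n 0.013873605227834753 0.0012034474193181046
```

View pics/low.png

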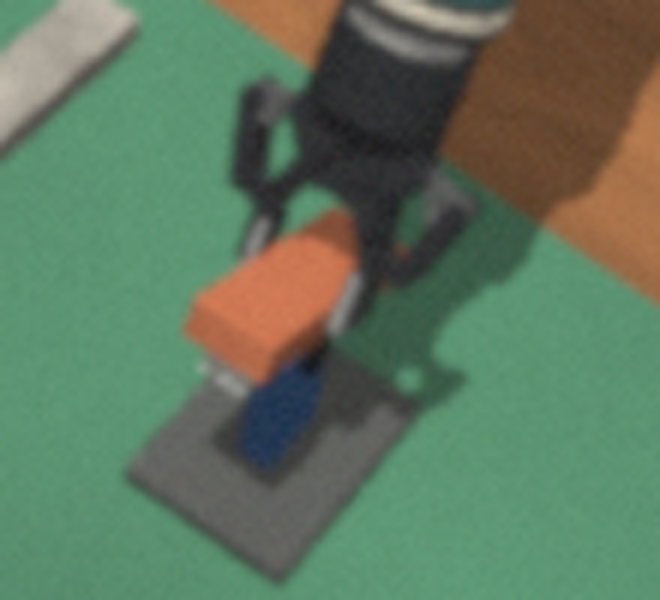

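The stone is centred just above the bar, whose white high end shows below it at scene (308,263). I'll close the gap in small steps and watch the force.

>>> jog_arm:
  moves:
    - [1, [0, 0, 0.003], [0, 0, 0]]
    - [1, [0, 0, 0.006], [0, 0, 0]]
    - [1, [0, 0, 0.008], [0, 0, 0]]
    - [1, [0, 0, 0.009], [0, 0, 0]]
    - [1, [0, 0, 0.009], [0, 0, 0]]

```text
clock: 9.23
tool_pos: [0.5745, 0.1856, 0.1465]
tool_rot: [-0.043, 0.976, 0.009, 0.211]
ft_force: [0.1, 0.0, -4.7]
width: 0.0487
grip_force: 65.1
```

>>> jog_arm:
  moves:
    - [1, [0, 0, 0.0005], [0, 0, 0]]
    - [1, [0, 0, 0.001], [0, 0, 0]]
    - [1, [0, 0, 0.0015], [0, 0, 0]]
    - [1, [0, 0, 0.002], [0, 0, 0]]
    - [1, [0, 0, 0.002], [0, 0, 0]]

```text
clock: 9.65
tool_pos: [0.5754, 0.1857, 0.1449]
tool_rot: [-0.043, 0.976, 0.009, 0.211]
ft_force: [0.2, -0.1, -5.5]
width: 0.0487
grip_force: 65.1
```

>>> jog_arm:
  moves:
    - [1, [0, 0, 0.0005], [0, 0, 0]]
    - [1, [0, 0, 0.001], [0, 0, 0]]
    - [1, [0, 0, 0.0015], [0, 0, 0]]
    - [1, [0, 0, 0.0015], [0, 0, 0]]
    - [1, [0, 0, 0.0015], [0, 0, 0]]

```text
clock: 10.07
tool_pos: [0.576, 0.1857, 0.1435]
tool_rot: [-0.043, 0.976, 0.009, 0.211]
ft_force: [-0.8, 0.3, -5.8]
width: 0.0489
grip_force: 65.1
```

>>> jog_arm:
  moves:
    - [1, [0, 0, 0.0005], [0, 0, 0]]
    - [1, [0, 0, 0.001], [0, 0, 0]]
    - [1, [0, 0, 0.0015], [0, 0, 0]]
    - [1, [0, 0, 0.0015], [0, 0, 0]]
    - [1, [0, 0, 0.0015], [0, 0, 0]]

```text
clock: 10.48
tool_pos: [0.5766, 0.1858, 0.1423]
tool_rot: [-0.043, 0.976, 0.009, 0.211]
ft_force: [-0.5, -0.5, -3.6]
width: 0.049
grip_force: 65.5
```

```bash
python3 -c "
from go import *
delta(tgt(.0,.0),RT);print(r.read_state()['ft_torque'])"
```

```text
t 10.48 pos [0.5766 0.1858 0.1423] F [-0.4604 -0.4887 -3.5505] w 0.049 j [ 0.1991  0.1954 -0.5092  0.4421 -0.0458  0.1005]
shift [ 0.0196 -0.0009  0.0003] rot [-0.0003  0.0015 -0.0002] n 0.01957646237807267 0.0015276748505349872
[-0.0912  0.8468 -0.0342]
```

>>> jog_arm:
  moves:
    - [1, [0, 0, 0.0005], [0, 0, 0]]
    - [1, [0, 0, 0.001], [0, 0, 0]]
    - [1, [0, 0, 0.001], [0, 0, 0]]
    - [1, [0, 0, 0.001], [0, 0, 0]]
    - [1, [0, 0, 0.001], [0, 0, 0]]

```text
clock: 10.9
tool_pos: [0.5768, 0.1858, 0.1422]
tool_rot: [-0.043, 0.976, 0.009, 0.212]
ft_force: [-12.8, -2.2, 13.1]
width: 0.0483
grip_force: 67.9
```

```bash
python3 -c "
from go import *
delta(tgt(.0,.0),RT);print(r.read_state()['ft_torque'])"
```

```text
t 10.9 pos [0.5768 0.1858 0.1422] F [-12.8433  -2.2081  13.1327] w 0.0483 j [ 0.1991  0.1955 -0.5098  0.4408 -0.046   0.1004]
shift [ 0.0196 -0.0009  0.0001] rot [-0.0005  0.002  -0.0002] n 0.0196210846769184 0.002102994067836816
[-0.3148  1.8334 -0.0472]
```

Contact with the bar came within 0.3 mm of the predicted height. I'll ease the pressure off and slide down-slope, which is tool +x.

>>> jog_arm:
  moves:
    - [1, [0, 0, -0.0006], [0, 0, 0]]
    - [1, [0.003, 0, -0.0006], [0, 0, 0]]
    - [1, [0.006, 0, -0.0006], [0, 0, 0]]
    - [1, [0.009, 0, -0.0006], [0, 0, 0]]
    - [1, [0.01, 0, -0.0006], [0, 0, 0]]

```text
clock: 11.32
tool_pos: [0.568, 0.1851, 0.1383]
tool_rot: [-0.043, 0.976, 0.009, 0.212]
ft_force: [1.2, 0.9, 5.7]
width: 0.0488
grip_force: 66.4
```

```bash
python3 -c "
from go import *
delta(tgt(.0,.0),RT);print(r.read_state()['ft_torque'])"
```

```text
t 11.32 pos [0.568  0.1851 0.1383] F [1.2286 0.8646 5.6529] w 0.0488 j [ 0.2012  0.1857 -0.5359  0.4235 -0.0467  0.1025]
shift [ 0.0101 -0.001   0.0002] rot [-0.0002  0.0032 -0.0003] n 0.010113457363330376 0.0031835369466318517
[-0.003   0.0347 -0.0163]
```

>>> jog_arm:
  moves:
    - [1, [0.0015, 0, 0], [0, 0, 0]]
    - [1, [0.003, 0, 0], [0, 0, 0]]
    - [1, [0.0045, 0, 0], [0, 0, 0]]
    - [1, [0.006, 0, 0], [0, 0, 0]]
    - [1, [0.006, 0, 0], [0, 0, 0]]

```text
clock: 11.73
tool_pos: [0.5627, 0.1846, 0.1359]
tool_rot: [-0.043, 0.976, 0.009, 0.212]
ft_force: [-0.8, -0.6, 6.0]
width: 0.0487
grip_force: 66.4
```

>>> jog_arm:
  moves:
    - [1, [0.0005, 0, 0], [0, 0, 0]]
    - [1, [0.001, 0, 0], [0, 0, 0]]
    - [1, [0.0015, 0, 0], [0, 0, 0]]
    - [1, [0.002, 0, 0], [0, 0, 0]]
    - [1, [0.002, 0, 0], [0, 0, 0]]

```text
clock: 12.15
tool_pos: [0.5611, 0.1845, 0.1352]
tool_rot: [-0.043, 0.976, 0.009, 0.212]
ft_force: [1.3, -1.2, 6.3]
width: 0.0489
grip_force: 66.4
```

>>> jog_arm:
  moves:
    - [1, [0.0005, 0, 0], [0, 0, 0]]
    - [1, [0.001, 0, 0], [0, 0, 0]]
    - [1, [0.0015, 0, 0], [0, 0, 0]]
    - [1, [0.0015, 0, 0], [0, 0, 0]]
    - [1, [0.0015, 0, 0], [0, 0, 0]]

```text
clock: 12.57
tool_pos: [0.5597, 0.1844, 0.1346]
tool_rot: [-0.043, 0.976, 0.009, 0.212]
ft_force: [0.2, 0.3, 5.9]
width: 0.0484
grip_force: 66.4
```

>>> jog_arm:
  moves:
    - [1, [0.0005, 0, 0], [0, 0, 0]]
    - [1, [0.001, 0, 0], [0, 0, 0]]
    - [1, [0.0015, 0, 0], [0, 0, 0]]
    - [1, [0.0015, 0, 0], [0, 0, 0]]
    - [1, [0.0015, 0, 0], [0, 0, 0]]

```text
clock: 12.98
tool_pos: [0.5584, 0.1843, 0.134]
tool_rot: [-0.043, 0.976, 0.009, 0.212]
ft_force: [0.2, -0.7, 6.9]
width: 0.0486
grip_force: 66.4
```

>>> jog_arm:
  moves:
    - [1, [0.0005, 0, 0], [0, 0, 0]]
    - [1, [0.001, 0, 0], [0, 0, 0]]
    - [1, [0.0015, 0, 0], [0, 0, 0]]
    - [1, [0.0015, 0, 0], [0, 0, 0]]
    - [1, [0.0015, 0, 0], [0, 0, 0]]

```text
clock: 13.4
tool_pos: [0.5582, 0.1842, 0.134]
tool_rot: [-0.043, 0.976, 0.009, 0.213]
ft_force: [8.2, 0.7, 3.2]
width: 0.0489
grip_force: 65.9
```

The tool stopped advancing and the force along the bar rose to about 8 N, so the stone is bearing on the stop. I'll hold with a touch more, then check.

>>> jog_arm:
  moves:
    - [1, [0.0003, 0, 0], [0, 0, 0]]
    - [1, [0.0003, 0, 0], [0, 0, 0]]
    - [1, [0.0003, 0, 0], [0, 0, 0]]
    - [1, [0.0003, 0, 0], [0, 0, 0]]
    - [1, [0.0003, 0, 0], [0, 0, 0]]

```text
clock: 13.82
tool_pos: [0.5582, 0.1842, 0.134]
tool_rot: [-0.043, 0.976, 0.009, 0.214]
ft_force: [9.4, 1.0, 4.2]
width: 0.0487
grip_force: 65.9
```

```bash
python3 -c "
from go import *
delta(tgt(.0,.0),RT);print(r.read_state()['ft_torque'])
s=r.capture('scene')['pixels'][:,:,::-1]
cv2.imwrite('pics/stop.png',cv2.resize(s[200:300,270:380],(660,600),interpolation=2))"
```

```text
t 13.82 pos [0.5582 0.1842 0.134 ] F [9.4082 0.9574 4.1726] w 0.0487 j [ 0.2037  0.1741 -0.567   0.4014 -0.0481  0.105 ]
shift [-0.0008 -0.0009  0.0004] rot [-0.0003  0.0059 -0.0007] n 0.0012642651611312046 0.0059432134689939515
[ 0.0458 -1.338  -0.0524]
```

View pics/stop.png

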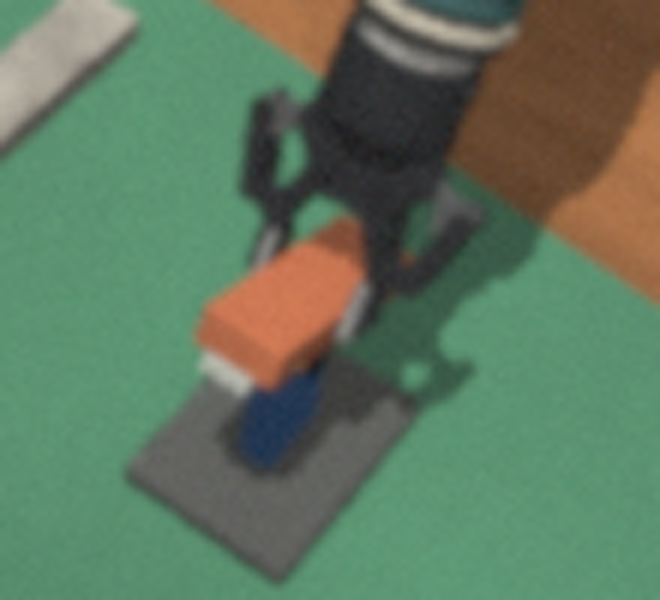

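The stone lies on the bar in line with it, its lower end at the stop, within 1 mm of the predicted home. Opening the fingers and backing off along the normal.

>>> jog_arm:
  moves:
    - [0.4, [0, 0, 0], [0, 0, 0]]
    - [0.3, [0, 0, 0], [0, 0, 0]]
    - [0.1, [0, 0, 0], [0, 0, 0]]
    - [0, [0, 0, 0], [0, 0, 0]]
    - [0, [0, 0, 0], [0, 0, 0]]

```text
clock: 14.28
tool_pos: [0.5558, 0.1839, 0.1322]
tool_rot: [-0.043, 0.976, 0.009, 0.211]
ft_force: [0.6, 0.2, -0.6]
width: 0.0859
grip_force: 0.0
```

>>> jog_arm:
  moves:
    - [0, [0, 0, -0.003], [0, 0, 0]]
    - [0, [0, 0, -0.01], [0, 0, 0]]
    - [0, [0, 0, -0.03], [0, 0, 0]]
    - [0, [0, 0, -0.06], [0, 0, 0]]
    - [0, [0, 0, -0.1], [0, 0, 0]]

```text
clock: 14.7
tool_pos: [0.5135, 0.18, 0.2231]
tool_rot: [-0.043, 0.977, 0.009, 0.21]
ft_force: [0.8, 0.1, 0.1]
width: 0.0855
grip_force: 0.0
```

>>> jog_arm:
  moves:
    - [0, [0.02, 0, -0.03], [0, 0, 0]]
    - [0, [0.04, 0, -0.05], [0, 0, 0]]
    - [0, [0.06, 0, -0.06], [0, 0, 0]]
    - [0, [0.06, 0, -0.06], [0, 0, 0]]
    - [0, [0.06, 0, -0.06], [0, 0, 0]]

```text
clock: 15.12
tool_pos: [0.4352, 0.1734, 0.2543]
tool_rot: [-0.044, 0.976, 0.009, 0.212]
ft_force: [0.8, 0.3, 0.6]
width: 0.0856
grip_force: 0.0
```

```bash
python3 -c "
from go import *
s=r.capture('scene')['pixels'][:,:,::-1];t=r.capture('top')['pixels'][:,:,::-1]
cv2.imwrite('pics/end.png',np.hstack([cv2.resize(s[200:300,270:370],(400,400),interpolation=2),cv2.resize(t[130:250,120:240],(400,400),interpolation=2)]))"
```

```text
(no output)
```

View pics/end.png

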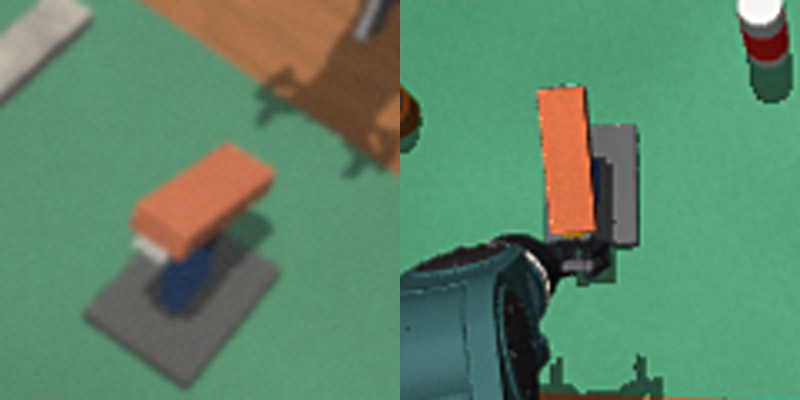

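The stone rests flat on the bar, in line, with its end at the yellow stop (top (171,200)). The gripper is clear, so I'm handing in.

```bash
python3 -c "
from bench import r
print(r.sign_off())"
```

```text
the job is handed in; nothing more can be done
None
```

The terracotta stone was slid, still held, until it bore on the yellow stop, then released; the last pictures show it flat and in line on the bar with the gripper clear, and the job is handed in (no verdict was returned).

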